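Lock the loose access-panel stud of the countertop water-filter unit

ROBOT

A 6-joint arm with a two-finger parallel gripper is mounted at the origin on a cart in front of the work surface, level with it; the furniture and walls round the work are solid. World frame = base frame: x ahead of the robot, y to its left, z up, the work surface at z = 0. Lengths are in mm, angles in rad, forces in N, time in s.
With the tool pointing down it reaches from about 400 to 925 mm from the base axis. Payload 12.5 kg.
Tool frame: the origin (TCP) lies between the finger pads, 19 mm behind the fingertips; this is the grasp point; z points along the fingers, y is the line along which they close (so a half turn about z gives the same grasp; the last joint's range is limited). The gripper opens to 95 mm and grips with 3 to 60 N. Pads are 20 mm wide; open, the fingers measure 119 mm over their backs; the gripper's body (75 mm by 180 mm) begins 59 mm behind the grasp point.
Start: joints at [1.21, 0.491, 1.559, -0, 1.092, -0.106], TCP at [157.514, 604.842, 233.461] pointing down, gripper open.
Joint ranges: [-3.1, 3.1], [-0.84, 2.19], [0.05, 2.79], [-1.13, 4.28], [0.06, 2.93], [-2.69, 2.69]. Speed limits (rad/s): [2.22, 2.22, 2.79, 3.14, 3.14, 3.14].

INTERFACE

Orientations are given as [roll, pitch, yaw] about the fixed x, y, z axes, in that order (R = Rz(yaw) Ry(pitch) Rx(roll)).
In Python, from cell import env, eyes gives the robot as it stands.
- The arm moves only by the shell command python3 -m inch 'ROWS'. ROWS is JSON, a list of rows, each a list of 3 entries, a list of its own where there are three numbers: the shift along the tool's x, y, z in units of 60 mm (1.0 is 60 mm), then the turn about the tool's z in units of 5 degrees (1.0 is 5 degrees), then the closure, from -1 (fully open) to 1 (shut). In form: [[[tx, ty, tz], turn, claw], ...]. A call has exactly 10 rows; each row shifts and turns the commanded pose from where the row before left it, along the tool's axes as they then stand; what a row does not reach is not made up. A row lasts 1/8 s, in which the tool goes at most 62.5 mm and 10.7 degrees, less where a joint would pass 70% of its speed; a pose out of reach is approached as far as the arm can. A call is refused whole if a number of a shift passes 1 or a number of a turn 1, either way. A call with a gripper value outside its range is refused whole. The fingers move at their own pace and stop on an object; the grip force is fixed at half the most. Time passes only in rows, so rows that do not move let the fingers close, or fill a call up. It gives the time, the measured TCP pose, the force, the opening and the grip force at its end, in the units of the state.
- env.state(): the state, without advancing time (a new reading comes with each control period).
- eyes.read_camera(name): name is "side" or "top" or "wrist"; returns a dict with "pixels" (480x640x3 uint8, red, green, blue), "fx", "fy", "cx", "cy" (pixels), "extrinsics" (4x4, takes a point from world to camera coordinates). Camera axes: x right, y down, z forward; pixel columns grow to the right and rows downward; lengths in mm; the calibration is good to about 2 mm. A picture is of the moment at which its call begins. There is no depth.
- env.job_done(): hands the job in; it is judged then, once.
Trained networks look in a picture, given as the dict that the camera call returned (one of the last four; its "shot" number tells which), for a name from the list of things; names that differ only in an ending like _2 or _b are one class to them, and where a whole thing is asked for, a point or a joint stands for the part that bears it (a point fixed in the world has none). Each returns a list of dicts, best first, with "score" (0 to 1); they miss things now and then, are a little off and sometimes report something else, mostly with a low value. They report only what shows in the picture. A call takes as long as a camera call. They do not tell look-alikes from the thing itself.
- eyes.boxes_of(name, picture): "centre" ([row, column] in pixels, amid what is visible of it).
- eyes.cut_out(name, picture): "mask" (480x640 bool, what is visible of it) and "centre" ([row, column] in pixels, amid what is visible of it).
- eyes.spot_point(name, picture): "centre" ([row, column] in pixels: a listed point, or the origin of a listed thing).
The state is a dict: "t": time; "joints": joint angles; "qvel": joint speeds; "tau": joint torques, N m; "eef_pos": TCP position; "tcp_rot": TCP orientation; "ft_force": force on the tool from outside, world axes, zero at the start; "moment": the same for the moment, N m; "opening": opening from 0.0 (shut) to 1.0 (fully open); "grip_force": force on a finger pad.
Only numpy, scipy, OpenCV 4.12 (cv2) and the standard library are available. Lean on these libraries where they do the work, as an engineer would, in place of code of your own. Each camera call takes 0.05 s, during which the arm holds its last target. There are 200 camera calls.

TASK

The access panel on top of the low water-filter unit is held by two quarter-turn studs; one of them has been taken out and stands on the worktop. Put it into the empty slot, press it down gently against its spring, turn it a quarter turn clockwise (seen from above) and let it spring up so that it is caught like its neighbour, then let go. Do not force it, and leave the tin, the mug and the orange where they are.

Things in the scene. Friction and masses are not known exactly. Their poses are not given: they have to be found in the camera images.
- stud: Loose quarter-turn stud, 54 mm tall, 0.1 kg, standing on the worktop left or right of the unit. Steel cross bar (lugs) 50x14 mm, 7 high, at the bottom of a 21 mm round shank; black flange, 60 mm diameter, 19-24 mm up; black grip wing 44 long, 14 thick, 24-54 mm up. Origin: centre of underside. x along bar and wing, y across the wing, z up. A half turn about z looks and works the same.
- stud_grip (a point): Point on the stud's axis inside the wing, 46 mm above the stud's underside: a good TCP place for gripping the wing across its 14 mm thickness. Same axes as the stud.
- unit: Low water-filter unit, fixed: white housing 190x250x75 mm (x, y, z), steel panel on top, with two aluminium plates 84x84x3 mm on it. Origin: centre of its underside; z up; at yaw 0 x points away from the robot, y to its left. Empty slot plate near +55 mm in y; at -55 mm an identical stud, already locked, part of the unit (wing along the unit's y, wing top 120 mm above the worktop).
- port (a point): Nominal slot centre on the slot plate's face, 78 mm above the worktop; axes as the unit. The plate was fitted with play: the true centre is up to 4 mm off in x and in y (not in height or direction); it does not give way. Slot 53x17 mm, long along x, middle bore 24 mm; the bar enters, wing along x, 1.5 mm play each side. The unit takes at most 40 N from the stud.
- seat (a point): Point 9 mm below the slot plate's face, below port: height where the stud's underside meets the sprung seat at rest; axes as the unit. The bar can turn, clockwise seen from above only, once the underside is over 15.5 mm below the face; at 18 to 18.5 mm it is fully down. Let go half way round, the stud stays trapped at 15.5 mm and may be gripped anew.
- caught (a point): Nominal place of the stud's underside (origin) when caught: 12 mm below the plate's face (flange 7 mm above it), off in x and y as the slot is; axes as the unit. The wing then lies along the unit's y, 90 degrees clockwise from insertion. The turn meets a stop about 0.08 rad past there; let up, the spring lifts the lugs 3.5 mm into their catches.
- spring_seat (a joint): Travel of the sprung seat in the slot: 0 m at rest, grows as it is pressed down, at most 0.0095 m; needs 4 N to start and 0.8 N more per mm. About 0.0065 m is where the bar comes free to turn, 0.003 m with the stud caught.
- tin_small: Small food tin, 57 mm diameter, 72 mm tall, bystander standing on the other side of the unit from the stud. Origin: centre of its underside.
- mug_blue: Mug, 86 x 117 x 88 mm, bystander at the right. Origin: centre of its underside.
- orange: Orange, about 65 mm, bystander at the left. Origin: its underside.
Things that resemble listed ones, but are neither listed nor needed, are in the scene too. What is meant by the stud is not green or purple, and is the smaller of those in its own colour.

How it is judged (in metres and radians):
On the way, in this order (a step that is already met when the one before it is completed fails the run):
1. the stud's bar has entered the slot, wing along the slot (z of stud in the frame of port below -0.005 m and horizontal distance between stud and port below 0.01 m and angle between the x axis of stud and the x axis of unit, either way round below 0.25 rad), for 0.05 s.
2. the stud is held pressed against its spring while it is turned (z of stud in the frame of port below -0.0135 m and horizontal distance between stud and port below 0.01 m and angle between the x axis of stud and the x axis of unit, either way round above 0.5 rad), for 0.05 s.
At the end, for the whole second after the job is handed in: The stud is caught in the slot: wing along the unit's y within 0.2 rad, underside 10.5 to 13.5 mm below the slot plate's face, within 10 mm of the nominal slot centre, upright within 0.12 rad, at rest and released (z of stud in the frame of port between -0.0135 and -0.0105 m and horizontal distance between stud and port below 0.01 m and angle between the x axis of stud and the y axis of unit, either way round below 0.2 rad and angle between stud's own z axis and vertical below 0.12 rad and linear speed of stud below 0.02 m/s); the robot touches nothing.
It fails at once if the stud presses on the unit with more than 40 N (contact force between stud and unit above 40 N).
It fails at once if the tin is displaced by more than 30 mm (distance of tin_small from where it was at the start of the episode above 0.03 m).
It fails at once if the mug is displaced by more than 30 mm (distance of mug_blue from where it was at the start of the episode above 0.03 m).
It fails at once if the orange is displaced by more than 30 mm (distance of orange from where it was at the start of the episode above 0.03 m).
It also fails if it takes over 70 s, if anything falls off the work surface, if the arm or the gripper's body presses on something with over 40 N, if the wrist force passes 120 N, or if a joint passes its speed limit or range.

## Working session

There is one attempt and no reset: what is moved stays moved. The work goes in short steps, Python scripts to look and compute and a shell command to move; the robot and the scene stay as the last step left them, time stands still between calls to the robot, and variables do not carry over. Pictures are saved under pics/ and viewed, at most 10 in all, crops included, and the job is handed in when it is done.

```bash
ls; mkdir -p pics; python3 - <<'E'
from cell import env, eyes
import cv2
print(env.state())
for n in ["top","side"]:
    p=eyes.read_camera(n); cv2.imwrite(f"pics/{n}0.png",p["pixels"][:,:,::-1])
    print(n,p["fx"],p["cx"],p["cy"],p["extrinsics"].round(3).tolist())
    for o in ["stud","stud_grip","unit","port","tin_small","mug_blue","orange"]:
        print(o,[(round(d["score"],2),[round(float(x),1) for x in d["centre"]]) for d in eyes.spot_point(o,p)])
E
```

```text
pics
{'t': 0.0, 'joints': array([ 1.21038755e+00,  4.91565767e-01,  1.55946529e+00, -2.47401387e-05,
        1.09169618e+00, -1.05620859e-01]), 'qvel': array([-0.00308601, -0.00192279,  0.0013412 ,  0.00020913,  0.00025544,
        0.00011284]), 'tau': array([ 1.56207761e-04, -6.12635994e+01, -2.58194429e+01,  6.93178433e-02,
        4.81103396e-02, -8.91931768e-05]), 'eef_pos': array([157.43952452, 604.60744182, 232.85242727]), 'tcp_rot': array([-3.14046208e+00, -9.77932881e-05,  2.88681610e+00]), 'ft_force': array([0.47709749, 0.61810405, 0.18851421]), 'moment': array([0.00085021, 0.06562319, 0.05803744]), 'grip_force': 0.0, 'opening': 0.9968514317000114}
top 480.0244465818616 318.195508442839 232.38559280920495 [[-0.012, -1.0, -0.005, -115.589], [-0.981, 0.013, -0.195, 508.792], [0.195, 0.002, -0.981, 1420.808], [0.0, 0.0, 0.0, 1.0]]
stud [(0.81, [244.6, 455.7]), (0.67, [258.8, 381.7]), (0.61, [237.5, 425.5])]
stud_grip [(0.92, [233.7, 431.6]), (0.68, [256.4, 381.0]), (0.67, [241.8, 463.5]), (0.59, [283.3, 222.9])]
unit [(0.64, [251.1, 295.2])]
port [(0.81, [248.6, 274.6])]
tin_small [(0.72, [261.4, 191.3])]
mug_blue [(0.62, [196.9, 380.9]), (0.17, [247.5, 275.1])]
orange [(0.91, [215.9, 192.2]), (0.71, [258.1, 380.7])]
side 526.249386525609 324.0133355341353 240.47764711092555 [[0.354, -0.935, -0.006, -301.545], [-0.476, -0.175, -0.862, 287.874], [0.805, 0.308, -0.507, 906.853], [0.0, 0.0, 0.0, 1.0]]
stud [(0.77, [301.1, 392.7]), (0.75, [304.0, 460.0]), (0.58, [318.5, 508.8])]
stud_grip [(0.91, [301.8, 513.2]), (0.77, [279.0, 462.7]), (0.7, [252.4, 175.4]), (0.61, [286.0, 389.3])]
unit [(0.68, [272.1, 280.4])]
port [(0.62, [241.3, 260.9])]
tin_small [(0.62, [256.1, 161.0]), (0.44, [242.1, 261.2])]
mug_blue [(0.91, [258.6, 413.1]), (0.3, [254.4, 158.7])]
orange [(0.75, [228.6, 198.5])]
```

View pics/top0.png

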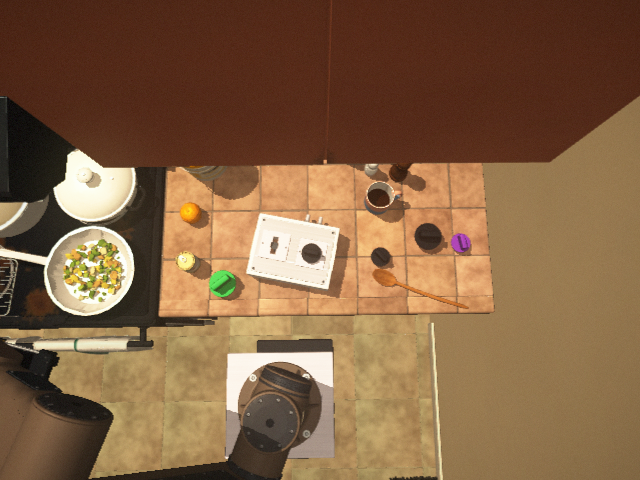

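View pics/side0.png

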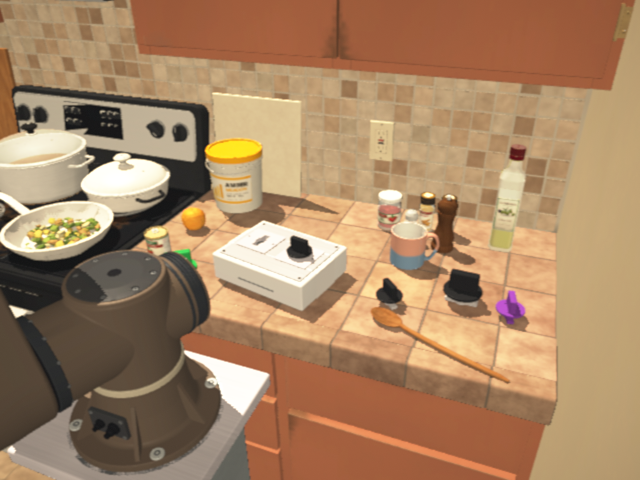

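Top view: the white unit at about (250,295) is slightly yawed, with the empty slot at (243,274) and the neighbour stud at (253,312). The loose small black stud is at (257,381). The bigger black one (237,428), the green one and the purple one are decoys. The side view agrees, with the stud at (292,390).

```bash
cat > h.py <<'E'
import numpy as np, cv2
from scipy.spatial.transform import Rotation as R
def ray(p,rc):
    E=p["extrinsics"]; d=np.array([(rc[1]-p["cx"])/p["fx"],(rc[0]-p["cy"])/p["fy"],1])
    return -E[:3,:3].T@E[:3,3], E[:3,:3].T@d
def onz(p,rc,z):
    c,d=ray(p,rc); return (c+d*(z-c[2])/d[2])
def proj(p,X):
    E=p["extrinsics"]; q=E[:3,:3]@np.array(X,float)+E[:3,3]
    return p["fy"]*q[1]/q[2]+p["cy"], p["fx"]*q[0]/q[2]+p["cx"]
E
python3 - <<'E'
from cell import env, eyes
from h import *
hs=dict(stud=0,stud_grip=46,unit=0,port=78,tin_small=0,orange=0,mug_blue=0)
for n in ["top","side"]:
    p=eyes.read_camera(n)
    for o,z in hs.items():
        print(n,o,[(round(d["score"],2),onz(p,d["centre"],z)[:2].round(1).tolist()) for d in eyes.spot_point(o,p)])
    if n=="top":
        m=eyes.cut_out("unit",p)[0]["mask"]
        r=cv2.minAreaRect(np.argwhere(m)[:,::-1].astype(np.float32)); b=cv2.boxPoints(r)
        print([onz(p,(q[1],q[0]),75)[:2].round(1).tolist() for q in b])
E
```

```text
top stud [(0.88, [486.1, -462.5]), (0.85, [470.5, -562.0]), (0.84, [357.9, 179.3]), (0.68, [437.9, -319.0])]
top stud_grip [(0.83, [497.3, -471.0]), (0.68, [427.5, -315.4]), (0.63, [349.2, 170.4])]
top unit [(0.87, [444.7, -53.7])]
top port []
top tin_small [(0.86, [424.2, 276.4])]
top orange [(0.92, [581.3, 274.3])]
top mug_blue [(0.81, [632.2, -333.7]), (0.58, [436.1, -315.5])]
[[378.1, 94.3], [591.1, 54.5], [535.4, -195.4], [325.6, -149.0]]
side stud [(0.97, [478.0, -564.8]), (0.89, [502.6, -454.2]), (0.78, [430.8, -315.9])]
side stud_grip [(0.86, [458.8, -561.9]), (0.81, [516.3, -456.7]), (0.43, [379.4, 196.3])]
side unit [(0.65, [458.0, -42.4])]
side port [(0.56, [446.8, 6.5])]
side tin_small [(0.92, [416.7, 276.4])]
side orange [(0.77, [567.7, 267.2])]
side mug_blue [(0.94, [617.9, -327.6])]
```

```bash
python3 -m inch '[[[-0.6,-0.7,-0.1],0,-1],[[-0.6,-0.7,-0.1],0,-1],[[-0.6,-0.7,-0.1],0,-1],[[-0.6,-0.7,-0.1],0,-1],[[-0.6,-0.7,-0.1],0,-1],[[-0.6,-0.7,-0.1],0,-1],[[-0.6,-0.7,-0.1],0,-1],[[-0.6,-0.7,-0.1],0,-1],[[-0.6,-0.7,-0.1],0,-1],[[-0.6,-0.7,0],0,-1]]'
python3 - <<'E'
from cell import env, eyes
from h import *
p=eyes.read_camera("wrist"); cv2.imwrite("pics/w1.png",p["pixels"][:,:,::-1])
s=env.state(); print(s["eef_pos"],s["tcp_rot"]); print(proj(p,s["eef_pos"]),p["fx"],p["extrinsics"].round(3).tolist())
for o,z in dict(port=78,unit=0,stud=0).items():
  print(o,[(round(d["score"],2),np.round(d["centre"]),onz(p,d["centre"],z)[:2].round(1).tolist()) for d in eyes.spot_point(o,p)])
E
```

```text
t: 2.9
eef_pos: [400.7, 106.0, 288.1]
tcp_rot: [3.141, 0.002, 2.887]
ft_force: [0.8, 1.5, 0.4]
opening: 0.997
grip_force: 0.0
[403.08818279 101.75681258 287.84597815] [-3.14087263e+00  2.45824290e-03  2.88454835e+00]
(np.float64(310.9274999312538), np.float64(306.62211131401614)) 364.5208087620714 [[0.253, 0.967, 0.001, -204.305], [0.933, -0.244, 0.264, -392.668], [0.255, -0.066, -0.965, 347.682], [0.0, 0.0, 0.0, 1.0]]
port [(0.74, array([288., 238.]), [460.7, 6.0])]
unit [(0.76, array([262., 212.]), [447.2, -40.0]), (0.18, array([285., 245.]), [487.2, -9.3])]
stud [(0.78, array([146., 360.]), [354.9, 174.0]), (0.36, array([304.,  15.]), [435.8, -310.1])]
```

View pics/w1.png

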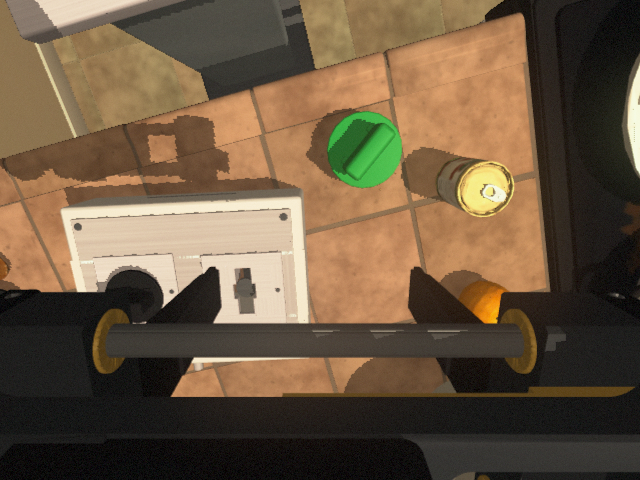

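The wrist view shows the slot at (289,245), about 1 px/mm, with the wing of the neighbour already locked at (293,130). I'll take a closer look with the camera right over the slot.

```bash
python3 -m inch '[[[-0.53,-0.26,0.33],0,-1],[[-0.53,-0.26,0.33],0,-1],[[-0.53,-0.26,0.33],0,-1],[[-0.53,-0.26,0.33],0,-1],[[-0.53,-0.26,0.33],0,-1],[[0,0,0],0,-1],[[0,0,0],0,-1],[[0,0,0],0,-1],[[0,0,0],0,-1],[[0,0,0],0,-1]]'
python3 - <<'E'
from cell import env, eyes
from h import *
p=eyes.read_camera("wrist"); cv2.imwrite("pics/w2.png",p["pixels"][:,:,::-1])
import pickle; pickle.dump(p,open("w2.pkl","wb"))
s=env.state(); print(s["eef_pos"],s["tcp_rot"])
for o,z in dict(port=78,unit=0,stud=0).items():
  print(o,[(round(d["score"],2),np.round(d["centre"]),onz(p,d["centre"],z)[:2].round(1).tolist()) for d in eyes.spot_point(o,p)])
E
```

```text
t: 4.35
eef_pos: [534.1, -7.6, 188.8]
tcp_rot: [3.141, 0.001, 2.887]
ft_force: [0.5, -0.4, -0.3]
opening: 0.999
grip_force: 0.0
[534.15329476  -7.71057413 188.70995493] [3.14144728e+00 4.31465416e-04 2.88699575e+00]
port [(0.6, array([134., 312.]), [461.1, 10.2])]
unit []
stud [(0.64, array([  2., 617.]), [422.7, 279.5]), (0.15, array([184., 623.]), [577.1, 278.9])]
```

View pics/w2.png

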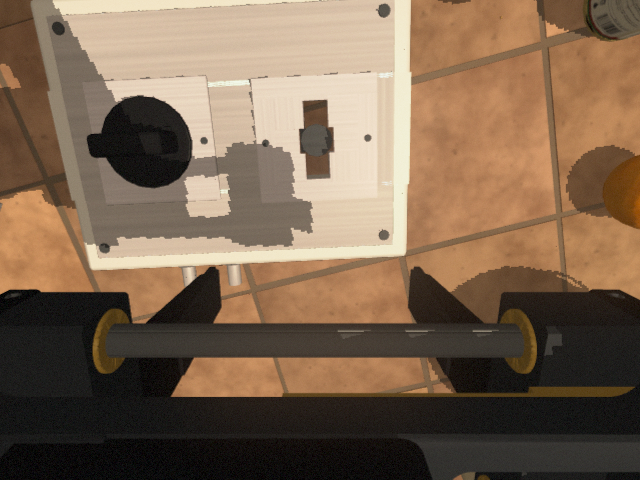

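The slot is clear at rows 99-179 and columns 303-333; I'll segment it to get centre and direction.

```bash
cat > slot.py <<'E'
from h import *
def slot(p,guess,yaw0=-.2,save=None,S=8):
    # rectified view on z=78, S px/mm, 80 mm square, rows along unit -x, cols along -y
    c,s=np.cos(yaw0),np.sin(yaw0)
    ex,ey=np.array([c,s]),np.array([-s,c]); g=np.array(guess)
    dst=np.float32([[40+a*36,40+b*36] for a,b in [(-1,-1),(1,-1),(1,1),(-1,1)]])*S
    src=[]
    for u,v in dst/S-40:
        w=g-ex*v-ey*u; r,cc=proj(p,[*w,78]); src.append([cc,r])
    im=cv2.warpPerspective(p["pixels"],cv2.getPerspectiveTransform(np.float32(src),dst),(80*S,80*S),flags=cv2.INTER_CUBIC)
    gr=cv2.cvtColor(im,cv2.COLOR_RGB2GRAY)
    if save: cv2.imwrite(save,im[:,:,::-1])
    return im,gr,lambda u,v: g-ex*(v/S-40)-ey*(u/S-40)
E
python3 - <<'E'
from slot import *
import pickle; p=pickle.load(open("w2.pkl","rb"))
im,gr,f=slot(p,(461,8),-.2,"pics/slot.png")
t,m=cv2.threshold(gr,0,255,cv2.THRESH_OTSU); 
n,l,st,ce=cv2.connectedComponentsWithStats((gr<t).astype(np.uint8))
i=max(range(1,n),key=lambda i:st[i,4]); print(t,st[i],ce[i])
k=(l==i).astype(np.uint8)
r=cv2.minAreaRect(np.argwhere(k)[:,::-1].astype(np.float32)); print(r)
print(f(*r[0]))
for v in range(160,490,20):
    w=np.where(k[v])[0]; print(v,w.min() if len(w) else 0,w.max() if len(w) else 0)
E
```

```text
160.0 [  187    75   194   426 64933] [282.67674372 287.47316465]
((282.9100341796875, 287.6858215332031), (192.94439697265625, 425.062255859375), 0.6295985579490662)
[465.87983562  11.74134996]
160 216 351
180 216 351
200 215 351
220 192 361
240 187 379
260 188 378
280 187 378
300 188 378
320 187 379
340 187 378
360 215 350
380 215 349
400 215 349
420 214 349
440 215 348
460 214 348
480 214 347
```

View pics/slot.png

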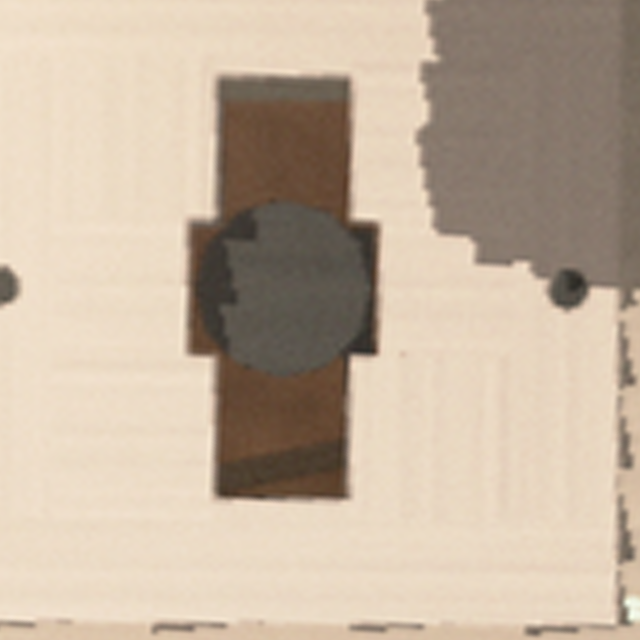

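```bash
python3 -m inch '[[[-0.12,-0.78,0.07],0,-1],[[-0.12,-0.78,0.07],0,-1],[[-0.12,-0.78,0.07],0,-1],[[-0.12,-0.78,0.07],0,-1],[[-0.12,-0.78,0.07],0,-1],[[-0.12,-0.78,0.07],0,-1],[[-0.12,-0.78,0.07],0,-1],[[0,0,0],0,-1],[[0,0,0],0,-1],[[0,0,0],0,-1]]'
python3 - <<'E'
from cell import env, eyes
from h import *
p=eyes.read_camera("wrist"); cv2.imwrite("pics/w3.png",p["pixels"][:,:,::-1])
import pickle; pickle.dump(p,open("w3.pkl","wb"))
s=env.state(); print(s["eef_pos"],s["tcp_rot"])
for o,z in dict(stud_grip=46,stud=0).items():
  print(o,[(round(d["score"],2),np.round(d["centre"]),onz(p,d["centre"],z)[:2].round(1).tolist()) for d in eyes.spot_point(o,p)])
E
```

```text
t: 5.8
eef_pos: [500.7, -336.5, 159.2]
tcp_rot: [3.141, -0.0, 2.888]
ft_force: [-0.5, 0.4, -0.7]
opening: 1.001
grip_force: 0.0
[ 500.77190896 -336.53047345  159.26443552] [3.14150431e+00 1.55025002e-04 2.88809816e+00]
stud_grip [(0.85, array([143., 329.]), [436.8, -308.9]), (0.83, array([276.,  26.]), [474.6, -560.2]), (0.78, array([280., 145.]), [500.3, -472.2])]
stud [(0.91, array([258.,  65.]), [475.0, -560.7]), (0.59, array([255., 181.]), [498.9, -459.5])]
```

View pics/w3.png

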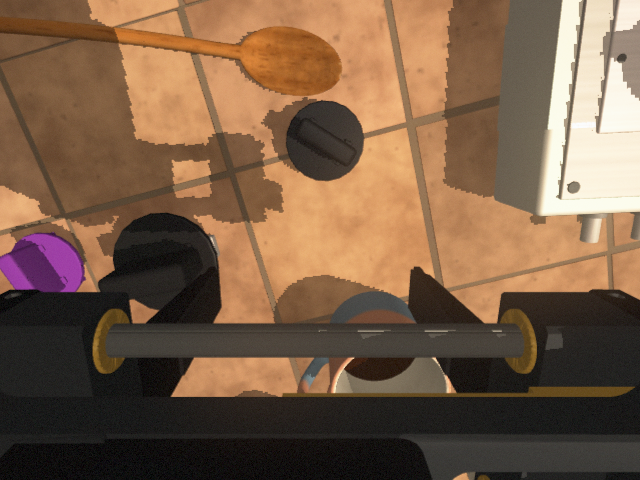

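The stud is at (141,325), with its wing running from upper left to lower right. I'll rectify and enhance a crop to get its axis and angle.

```bash
python3 - <<'E'
from h import *
from cell import eyes
import pickle
def rect(p,z,g,S=8,half=40):   # rows = -x world, cols = -y world
    dst=np.float32([[0,0],[2*half,0],[2*half,2*half],[0,2*half]])
    src=np.float32([proj(p,[g[0]-(v-half),g[1]-(u-half),z])[::-1] for u,v in dst])
    return cv2.warpPerspective(p["pixels"],cv2.getPerspectiveTransform(src,dst*S),(2*half*S,)*2,flags=cv2.INTER_CUBIC)
p=pickle.load(open("w3.pkl","rb")); g=(435,-312)
a=rect(p,24,g); gr=a.max(2)
k=(gr<70).astype(np.uint8); k=cv2.morphologyEx(k,cv2.MORPH_OPEN,np.ones((15,15)))
n,l,st,ce=cv2.connectedComponentsWithStats(k); i=l[320,320]; print(i,st[i])
c=max(cv2.findContours((l==i).astype(np.uint8),0,1)[0],key=cv2.contourArea)
e=cv2.fitEllipse(c); print(e); print("flange",g[0]-(e[0][1]/8-40),g[1]-(e[0][0]/8-40))
b=rect(p,54,g,8,30); b=np.clip(b.astype(float)*2.5,0,255).astype(np.uint8)
cv2.imwrite("pics/crop3.png",np.hstack([b[:,:,::-1]]))
E
```

```text
1 [   113     91    438    463 143575]
((339.70208740234375, 332.6636047363281), (408.79241943359375, 464.7806091308594), 23.57576560974121)
flange 433.417049407959 -314.46276092529297
```

View pics/crop3.png

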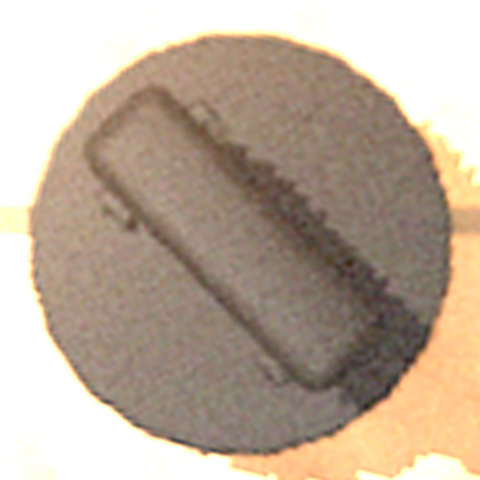

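```bash
python3 - <<'E'
from h import *
import pickle
p=pickle.load(open("w3.pkl","rb"))
r=proj(p,[434.5,-312,54]); print("flange axis",onz(p,r,24), "cam",ray(p,(0,0))[0])
E
```

```text
flange axis [ 435.086173   -311.29677823   24.        ] cam [ 429.49083271 -318.0094128   310.36632808]
```

```bash
python3 -m inch '[[[0.58,0.065,0],0,-1],[[0.58,0.065,0],0,-1],[[0,0,0],1,-1],[[0,0,0],1,-1],[[0,0,0],1,-1],[[0,0,0],1,-1],[[0,0,0],1,-1],[[0,0,0],1,-1],[[0,0,0],1,-1],[[0,0,0],1,-1]]'
python3 -m inch '[[[0,0,0],1,-1],[[0,0,0],1,-1],[[0,0,0],1,-1],[[0,0,0],1,-1],[[0,0,0],1,-1],[[0,0,0],1,-1],[[0,0,0],1,-1],[[0,0,0],1,-1],[[0,0,0],1,-1],[[0,0,0],1,-1]]'
python3 -m inch '[[[0,0,0],1,-1],[[0,0,0],1,-1],[[0,0,0],1,-1],[[0,0,0],1,-1],[[0,0,0],1,-1],[[0,0,0],1,-1],[[0,0,0],0.1,-1],[[0,0,0],0,-1],[[0,0,0],0,-1],[[0,0,0],0,-1]]'
```

```text
t: 7.2
eef_pos: [435.3, -312.1, 159.2]
tcp_rot: [3.141, 0.0, 2.186]
ft_force: [-0.0, -1.0, -0.2]
opening: 1.0
grip_force: 0.0
t: 8.45
eef_pos: [435.3, -312.1, 159.2]
tcp_rot: [3.141, 0.0, 1.314]
ft_force: [-1.0, -0.4, 0.5]
opening: 0.999
grip_force: 0.0
t: 9.7
eef_pos: [435.1, -312.5, 159.0]
tcp_rot: [-3.142, -0.0, 0.784]
ft_force: [-0.7, -0.7, 0.4]
opening: 1.0
grip_force: 0.0
```

```bash
python3 -m inch '[[[0.017,-0.01,0.47],0,-1],[[0,0,0.47],0,-1],[[0,0,0.47],0,-1],[[0,0,0.47],0,-1],[[0,0,0],0,-1],[[0,0,0],0,-1],[[0,0,0],0,1],[[0,0,0],0,1],[[0,0,0],0,1],[[0,0,0],0,1]]'
python3 -m inch '[[[0,0,0],0,1],[[0,0,0],0,1],[[0,0,0],0,1],[[0,0,0],0,1],[[0,0,0],0,1],[[0,0,0],0,1],[[0,0,-0.1],0,1],[[0,0,-0.2],0,1],[[0,0,-0.4],0,1],[[0,0,-0.4],0,1]]'
```

```text
t: 10.95
eef_pos: [435.4, -311.4, 46.3]
tcp_rot: [3.141, -0.0, 0.784]
ft_force: [0.4, 0.4, 0.7]
opening: 0.637
grip_force: 0.0
t: 12.2
eef_pos: [435.4, -311.4, 113.6]
tcp_rot: [3.141, -0.0, 0.784]
ft_force: [-0.5, 0.4, -1.0]
opening: 0.147
grip_force: 30.0
```

```bash
python3 -m inch '[[[0,0,-0.51],0,1],[[0,0,-0.51],0,1],[[0,0,-0.51],0,1],[[0.6,-0.49,0],0,1],[[0.6,-0.49,0],0,1],[[0.6,-0.49,0],0,1],[[0.6,-0.49,0],0,1],[[0.6,-0.49,0],0,1],[[0.6,-0.49,0],0,1],[[0.6,-0.49,0],0,1]]'
python3 -m inch '[[[0,0,0],-1,1],[[0,0,0],-1,1],[[0,0,0],-1,1],[[0,0,0],-1,1],[[0,0,0],-1,1],[[0,0,0],-1,1],[[0,0,0],-1,1],[[0,0,0],-1,1],[[0,0,0],-1,1],[[0,0,0],-1,1]]'
python3 -m inch '[[[0,0,0],-1,1],[[0,0,0],-1,1],[[0,0,0],-1,1],[[0,0,0],-1,1],[[0,0,0],-1,1],[[0,0,0],-1,1],[[0,0,0],-1,1],[[0,0,0],-1,1],[[0,0,0],-1,1],[[0,0,0],-1,1]]'
python3 -m inch '[[[0,0,0],-1,1],[[0,0,0],-1,1],[[0,0,0],-1,1],[[0,0,0],-1,1],[[0,0,0],-0.64,1],[[0,0,0],0,1],[[0,0,0],0,1],[[0,0,0],0,1],[[0,0,0],0,1],[[0,0,0],0,1]]'
python3 - <<'E'
from cell import env, eyes
from h import *
p=eyes.read_camera("wrist"); cv2.imwrite("pics/w4.png",p["pixels"][:,:,::-1])
import pickle; pickle.dump(p,open("w4.pkl","wb"))
s=env.state(); print(s["eef_pos"],s["tcp_rot"],s["joints"],s["ft_force"])
e=s["eef_pos"]; print("flange ctr expected px",proj(p,e+[0,0,-24]),"bar bottom",proj(p,e+[0,0,-46]))
for o in ["stud","stud_grip"]: print(o,[(round(d["score"],2),np.round(d["centre"],1)) for d in eyes.spot_point(o,p)])
E
```

```text
t: 13.45
eef_pos: [468.5, 13.8, 205.0]
tcp_rot: [3.141, -0.001, 0.784]
ft_force: [0.3, -0.2, -1.3]
opening: 0.145
grip_force: 30.0
t: 14.7
eef_pos: [468.4, 12.3, 204.9]
tcp_rot: [3.141, 0.0, 1.659]
ft_force: [0.8, -0.7, -1.3]
opening: 0.147
grip_force: 30.0
t: 15.95
eef_pos: [468.4, 12.3, 204.9]
tcp_rot: [3.141, 0.001, 2.532]
ft_force: [0.0, -0.5, -0.3]
opening: 0.143
grip_force: 30.0
t: 17.2
eef_pos: [468.6, 12.3, 204.0]
tcp_rot: [3.142, -0.0, 2.934]
ft_force: [0.2, 0.8, -0.8]
opening: 0.145
grip_force: 30.0
[468.58156464  12.25171084 204.01305751] [ 3.14151675e+00 -4.34695240e-05  2.93371492e+00] [-1.14959441e-01  3.08982619e-01  1.96493809e+00  1.04353445e-04
  8.67708185e-01 -1.47794550e+00] [-1.02258449  0.18925708 -0.88788469]
flange ctr expected px (np.float64(283.8263355096608), np.float64(314.141511466759)) bar bottom (np.float64(268.87862323942625), np.float64(314.13242857718865))
stud [(0.84, array([271., 317.])), (0.67, array([ 56.1, 469.7]))]
stud_grip [(0.91, array([ 41.5, 499.2])), (0.62, array([308.2, 313.9]))]
```

View pics/w4.png

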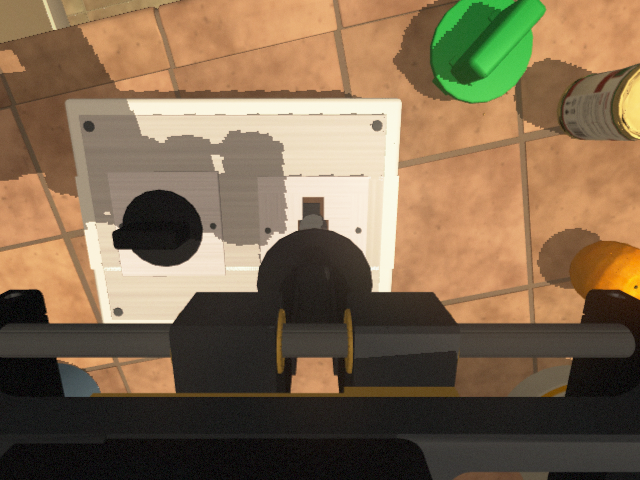

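The held stud's flange shows at columns 258-372 and top row 229, close to the prediction (centre col 314). I'll fit the flange outline to measure the stud–TCP offset in the same camera that measured the slot.

```bash
python3 - <<'E'
from h import *
import pickle
from scipy.optimize import least_squares
p=pickle.load(open("w4.pkl","rb")); e=np.array([468.58,12.25,204.0]); yaw=2.934
tx=np.array([np.cos(yaw),np.sin(yaw),0]); ty=np.array([np.sin(yaw),-np.cos(yaw),0])
px=p["pixels"].max(2).astype(np.float32)
# radial edge points: strongest darkening crossing
def hull(dx,dy):
    pts=[]
    for z in (-22,-27):
        for a in np.linspace(0,2*np.pi,180):
            X=e+tx*(dx+30*np.cos(a))+ty*(dy+30*np.sin(a))+[0,0,z]; r,c=proj(p,X); pts.append([c,r])
    return cv2.convexHull(np.float32(pts))
c0=np.array([314.5,284]); P=[]
for a in np.radians(np.arange(180,361,2)):
    d=np.array([np.cos(a),np.sin(a)]); t=np.arange(35,75,.25); q=(c0+t[:,None]*d).astype(np.float32)
    if q[:,1].max()>290: continue
    v=cv2.remap(px,q[None,:,0],q[None,:,1],cv2.INTER_LINEAR)[0]; g=np.convolve(v,[1]*4+[0]+[-1]*4,'same')[8:-8]
    if g.max()>150: P.append(c0+t[8:-8][g.argmax()]*d)
P=np.float32(P); print(len(P),P[::8].round(0).tolist())
f=lambda x:[cv2.pointPolygonTest(hull(*x),tuple(map(float,q)),True) for q in P]
r=least_squares(f,[0,0],loss="soft_l1",diff_step=1e-2,x_scale=1,f_scale=.5); print(r.x,np.abs(r.fun).mean(), "zero:",np.mean(np.abs(f([0,0]))))
best=min(((np.abs(f([a,b])).mean(),a,b) for a in np.arange(-4,4.1,.5) for b in np.arange(-3,3.1,.5))); print(best)
E
```

```text
83 [[256.0, 284.0], [259.0, 268.0], [266.0, 253.0], [276.0, 242.0], [290.0, 233.0], [309.0, 229.0], [335.0, 232.0], [350.0, 239.0], [361.0, 250.0], [369.0, 264.0], [372.0, 280.0]]
[0. 0.] 1.8337316278506082 zero: 1.8337316278506082
(np.float64(0.9810961712114978), np.float64(-1.0), np.float64(0.0))
```

```bash
python3 -m inch '[[[0.05,-0.02,0],0,1],[[0,0,0.4],0,1],[[0,0,0.4],0,1],[[0,0,0.4],0,1],[[0,0,0],0,1],[[0,0,0],0,1],[[0,0,0],0,1],[[0,0,0],0,1],[[0,0,0],0,1],[[0,0,0],0,1]]'
python3 - <<'E'
from cell import env, eyes
from h import *
s=env.state(); print(s["eef_pos"],s["tcp_rot"],s["ft_force"],s["moment"])
p=eyes.read_camera("side"); c=proj(p,[466,12,100]); r,q=int(c[0]),int(c[1])
a=p["pixels"][r-60:r+60,q-80:q+80,::-1]; cv2.imwrite("pics/s5.png",cv2.resize(a,None,fx=5,fy=5,interpolation=cv2.INTER_CUBIC))
E
```

```text
t: 18.6
eef_pos: [465.4, 11.7, 132.1]
tcp_rot: [3.141, 0.0, 2.934]
ft_force: [0.7, -0.6, -1.5]
opening: 0.146
grip_force: 30.0
[465.43076881  11.72221037 132.13656287] [3.14148641e+00 2.24079394e-04 2.93396100e+00] [ 0.68537188 -0.57160038 -1.48706005] [-0.0086542  -0.01175289 -0.04820548]
```

View pics/s5.png

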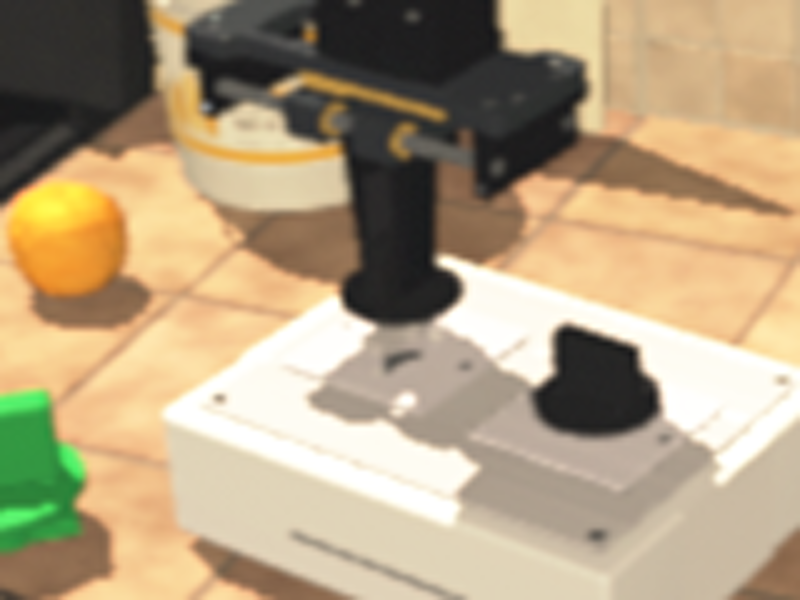

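The bar hovers just above the slot, aligned. I'll lower it gently and watch the force.

```bash
python3 -m inch '[[[0,0,0.05],0,1],[[0,0,0.05],0,1],[[0,0,0.02],0,1],[[0,0,0.02],0,1],[[0,0,0.01],0,1],[[0,0,0.01],0,1],[[0,0,0],0,1],[[0,0,0],0,1],[[0,0,0],0,1],[[0,0,0],0,1]]'
```

```text
t: 19.9
eef_pos: [465.4, 11.7, 122.5]
tcp_rot: [3.142, 0.0, 2.934]
ft_force: [-0.3, -0.2, -0.8]
opening: 0.145
grip_force: 30.0
```

```bash
python3 -m inch '[[[0,0,0.02],0,1],[[0,0,0.02],0,1],[[0,0,0.02],0,1],[[0,0,0.02],0,1],[[0,0,0.01],0,1],[[0,0,0],0,1],[[0,0,0],0,1],[[0,0,0],0,1],[[0,0,0],0,1],[[0,0,0],0,1]]'
```

```text
t: 21.15
eef_pos: [465.4, 11.7, 117.0]
tcp_rot: [3.142, 0.0, 2.934]
ft_force: [0.0, -0.3, -0.4]
opening: 0.15
grip_force: 30.0
```

It went in freely (7 mm, no force). Now I'll press to about 16.8 mm, expecting about 10 N.

```bash
python3 -m inch '[[[0,0,0.02],0,1],[[0,0,0.02],0,1],[[0,0,0.02],0,1],[[0,0,0.02],0,1],[[0,0,0.02],0,1],[[0,0,0.02],0,1],[[0,0,0.02],0,1],[[0,0,0.02],0,1],[[0,0,0],0,1],[[0,0,0],0,1]]'
```

```text
t: 22.4
eef_pos: [465.5, 11.7, 107.7]
tcp_rot: [3.141, 0.001, 2.934]
ft_force: [-0.9, -0.0, 9.7]
opening: 0.143
grip_force: 30.0
```

```bash
python3 -m inch '[[[0,0,0.012],0,1],[[0,0,0],0,1],[[0,0,0],1,1],[[0,0,0],1,1],[[0,0,0],1,1],[[0,0,0],1,1],[[0,0,0],1,1],[[0,0,0],1,1],[[0,0,0],1,1],[[0,0,0],0,1]]'
python3 -c "
from cell import env
s=env.state();print(s['ft_force'],s['moment'])"
```

```text
t: 23.65
eef_pos: [466.0, 11.6, 107.2]
tcp_rot: [3.14, 0.001, 2.322]
ft_force: [-0.0, -0.7, 9.5]
opening: 0.15
grip_force: 30.0
[-0.04783848 -0.72021986  9.47929891] [-0.05204977  0.0317467  -0.012721  ]
```

```bash
python3 -m inch '[[[0,0,0],1,1],[[0,0,0],1,1],[[0,0,0],1,1],[[0,0,0],1,1],[[0,0,0],1,1],[[0,0,0],1,1],[[0,0,0],1,1],[[0,0,0],1,1],[[0,0,0],1,1],[[0,0,0],0,1]]'
python3 -m inch '[[[0,0,0],1,1],[[0,0,0],1,1],[[0,0,0],0.2,1],[[0,0,0],0,1],[[0,0,0],0,1],[[0,0,0],0,1],[[0,0,0],0,1],[[0,0,0],0,1],[[0,0,0],0,1],[[0,0,0],0,1]]'
python3 -c "
from cell import env
s=env.state();print(s['ft_force'],s['moment'])"
```

```text
t: 24.9
eef_pos: [466.0, 11.6, 107.2]
tcp_rot: [3.14, 0.0, 1.536]
ft_force: [0.3, -0.0, 8.4]
opening: 0.146
grip_force: 30.0
t: 26.15
eef_pos: [466.0, 11.6, 107.2]
tcp_rot: [3.14, -0.0, 1.346]
ft_force: [0.3, -0.4, 8.1]
opening: 0.147
grip_force: 30.0
[ 0.29526223 -0.37617246  8.10316589] [-0.12651129  0.08611336 -0.02995887]
```

```bash
python3 -m inch '[[[0,0,-0.02],0,1],[[0,0,-0.02],0,1],[[0,0,-0.02],0,1],[[0,0,-0.015],0,1],[[0,0,0],0,1],[[0,0,0],0,1],[[0,0,0],0,1],[[0,0,0],0,1],[[0,0,0],0,1],[[0,0,0],0,1]]'
python3 -c "
from cell import env
s=env.state();print(s['ft_force'],s['moment'],s['eef_pos'])"
```

```text
t: 27.4
eef_pos: [466.0, 11.6, 111.5]
tcp_rot: [3.14, -0.0, 1.346]
ft_force: [1.1, 0.5, 5.9]
opening: 0.146
grip_force: 30.0
[1.06298067 0.50882071 5.87010067] [-0.20024946 -0.08633251  0.0408252 ] [465.96976968  11.61670081 111.46009377]
```

It rose with the spring (about 6 N left), so it's in its catch. I'll release and lift off.

```bash
python3 -m inch '[[[0,0,0],0,0.3],[[0,0,0],0,0],[[0,0,0],0,-0.5],[[0,0,0],0,-0.5],[[0,0,0],0,-0.5],[[0,0,-0.1],0,-0.5],[[0,0,-0.4],0,-0.5],[[0,0,-0.8],0,-0.5],[[0,0,-0.8],0,-0.5],[[0,0,0],0,-0.5]]'
python3 - <<'E'
from cell import env, eyes
from h import *
p=eyes.read_camera("side"); c=proj(p,[466,12,100]); r,q=int(c[0]),int(c[1])
a=p["pixels"][r-60:r+60,q-80:q+80,::-1]; cv2.imwrite("pics/s6.png",cv2.resize(a,None,fx=5,fy=5,interpolation=cv2.INTER_CUBIC))
E
```

```text
t: 28.65
eef_pos: [466.4, 11.6, 240.5]
tcp_rot: [3.135, -0.001, 1.346]
ft_force: [-0.4, -0.8, 0.1]
opening: 0.75
grip_force: 0.0
```

View pics/s6.png

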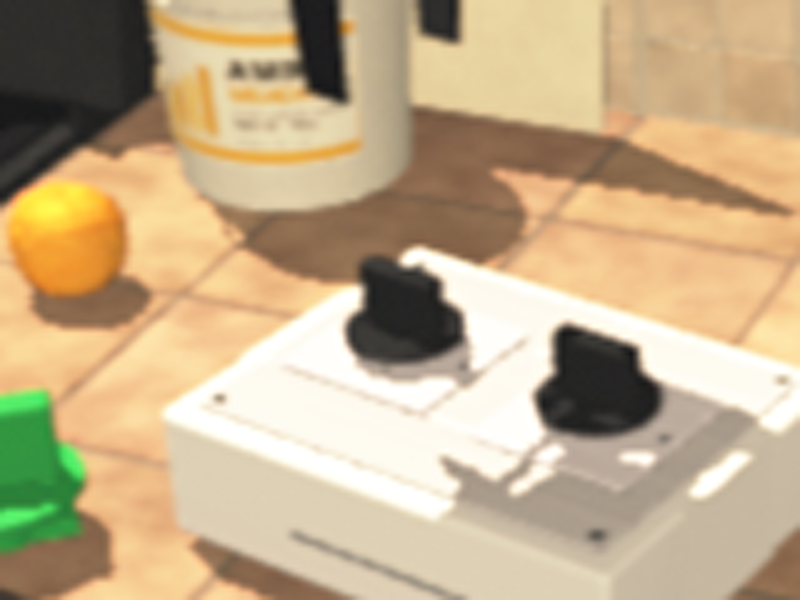

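The stud sits with its wing parallel to the locked neighbour's and at the same height; the gripper is clear.

```bash
python3 -c "
from cell import env
print(env.job_done())"
```

```text
the job is handed in; nothing more can be done
None
```

The stud is in the slot, turned a quarter turn clockwise, caught like its neighbour and let go; I handed the job in at about 29 s with no result returned, the wrist never read over about 10 N, and I didn't re-measure the tin, mug and orange afterwards.

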